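# Find the heavy side of an exciter rotor and hold it down

## Robot

A 7-joint arm with a two-finger parallel gripper is mounted at the origin on the work surface. World frame = base frame: x ahead of the robot, y to its left, z up, the work surface at z = 0. Lengths are in m, angles in rad, forces in N, time in s.
With the tool pointing down it reaches from about 0.35 to 0.9 m from the base axis. Payload 19.9 kg.
Tool frame: the origin (TCP) lies between the finger pads; the fingertips stand 19 mm ahead of it and the grasp point (between the pads) is the TCP (finger_overhang is the distance from the TCP to the fingertips, in m); z points along the fingers, y is the line along which they close (so a half turn about z gives the same grasp; the last joint's range is limited). The gripper opens to 94 mm and grips with 3 to 60 N. Pads are 16 mm wide; open, the fingers measure 119 mm over their backs; the gripper's body (75 mm by 177 mm) begins 78 mm behind the grasp point.
Start: joints at [1.155, 0.417, -0.01, 1.614, 0.005, 1.111, -0.053], TCP at [0.229, -0.582, 0.224] pointing down, gripper open.
Joint ranges: [-2.81, 2.81], [-0.39, 2.02], [-1.27, 1.25], [0.06, 2.57], [-1.19, 4.33], [0.19, 2], [-2.82, 2.82]. Speed limits (rad/s): [1.89, 1.89, 2.39, 2.39, 3.01, 3.01, 3.01].

## Interface

Orientations are given as a unit quaternion [x, y, z, w].
In Python, from plant import move_pose, servo_line, set_joints, move_gripper, wait, inverse_kinematics, get_state, read_camera, camera_info, IKError, hand_in, finger_overhang gives the robot as it stands. The module is installed in compiled form; this text tells all that it offers. Calls block until the motion is done:
- move_pose(position, orientation): joint-space move of the TCP to a pose.
- servo_line(position, rate=0.15, rotation=None): straight line of the TCP; rotation=None keeps the orientation; rate is the mean speed in m/s.
- set_joints(angles): joint-space move.
- move_gripper(opening, force=None): opening from 0.0 (shut) to 1.0 (fully open); force is the grip in N (None keeps the last); returns when the fingers have stopped.
- wait(seconds).
- inverse_kinematics(position, orientation): joint angles nearest the present ones, or None.
- get_state(): the state.
- read_camera(name): name is "side" or "top" or "wrist"; returns the picture (420x560x3 uint8, red, green, blue); there is no depth.
- camera_info(name): a dict with "fx", "fy", "cx", "cy" (pixels), "pose" (4x4, takes a point from camera to world coordinates); the wrist camera has in their place "mount" (4x4, takes a point from camera to tool coordinates, whose origin is the TCP and whose axes are the flange's). Camera axes: x right, y down, z forward; pixel columns grow to the right and rows downward; lengths in m; the calibration is good to about 2 mm. A picture is of the moment at which its call begins: read the wrist's pose just before it. camera_info takes no time and is no camera call.
A pose or a line that the arm cannot do raises IKError and nothing moves.
- hand_in(): hands the job in; it is judged then, once.
The state is a dict: "clock": time; "joint_pos": joint angles; "qvel": joint speeds; "joint_torque": joint torques, N m; "position": TCP position; "eef_rot": TCP orientation; "wrist_force": force on the tool from outside, world axes, zero at the start; "moment": the same for the moment, N m; "grip_width": opening from 0.0 (shut) to 1.0 (fully open); "grip_force": force on a finger pad.
Only numpy, scipy, OpenCV 4.12 (cv2) and the standard library are available. Lean on these libraries where they do the work, as an engineer would, in place of code of your own. Each camera call takes 0.05 s, during which the arm holds its last target. There are 200 camera calls.

## Task

The rotor in the red frame has an eccentric weight closed up inside its yellow drum, and the bearing seals drag so much that it stays wherever it is left. Take the steel rim in the fingers and turn the rotor by hand, at least a quarter turn away from where it stood, to feel where it is heavy; then bring the heavy side straight down, within 20 degrees, and finish while still gripping the rim and holding the rotor still, ready for the coupling to be fitted. Leave the tools and parts around it where they lie.

Things in the scene. Friction and masses are not known exactly. Their poses are not given: they have to be found in the camera images.
- frame: Red welded frame, fixed to the bench, 320 mm (its x) by 225 mm (its y), 100 mm high. On each of its two rails stands a dark green pillow-block bearing, top 173 mm above the bench, 36 mm wide, 90 mm to either side of the rim. Origin: centre of its underside; z up. The rotor's shaft lies along the frame's y axis and sticks out on its -y side
- axis (a point): Centre of the rotor, on the shaft's centre line, 137 mm above the bench, axes as the frame's. Around it turn the steel rim, a flat disc of radius 104 mm, 16 mm thick along y, and on both its sides the closed yellow drum, radius 68 mm, 58 mm wide in all: the outer 36 mm of the rim are bare and can be pinched on the flat faces anywhere along its free upper half
- rotor (a joint): Angle of the rotor, rad, no stops; 0 with the blue mark on top; grows as the top moves to the frame's +x. The seals' dry drag is 0.37 N m either way; the hidden weight (about 0.65 kg, 46 mm off the shaft) pulls with at most 0.25 to 0.34 N m (none when straight down or up), so the rim needs 0.3 to 7 N: more where the heavy side rises, less where it sinks; left alone it stays
- mark (a point): Outer end of the blue paint stripe across the rim, 104 mm from the shaft, turning with the rotor. It only marks an angle: the weight sits at a fixed angle from it that is unknown and different each time
- coupling: Steel coupling hub, 64 mm in diameter, 45 mm high, standing near the shaft end; origin at the centre of its underside; leave alone
- bolt: Large hex bolt standing on its head on a frame rail, head 32 mm, 68 mm high; origin under its head; leave alone
- wrench: Combination wrench, 230 mm, lying flat; origin at its middle; leave alone
- screwdriver: Red-handled screwdriver, 220 mm, lying; origin below its middle; leave alone
- mallet: Mallet with wooden handle and orange head, 280 mm, lying; origin at its middle; leave alone
- grease: Green grease can, 76 mm in diameter, 85 mm high; origin under its centre; leave alone
- seal_ring: Black rubber shaft seal ring, 48 mm outside, 10 mm high, lying on a frame rail; origin under its centre; leave alone

How it is judged:
By the outcome, as a careful person would: the job done as asked, in the order asked, and still so for the second after the job is handed in, while the arm keeps its last pose, push and grip.
It also fails if it takes over 72 s, if anything falls off the work surface, if the arm or the gripper's body presses on something with over 40 N, if the wrist force passes 120 N, or if a joint passes its speed limit or range.

## Working session

There is one attempt and no reset: what is moved stays moved. The work goes in short steps, each a Python script; the robot and the scene stay as the last script left them, time stands still between calls to the robot, and variables do not carry over. Pictures are saved under pics/ and viewed, at most 10 in all, crops included, and the job is handed in when it is done.

```bash
mkdir -p pics; python3 - <<'E'
from plant import *
import cv2,numpy as np
s=get_state();print({k:np.round(v,3) for k,v in s.items()})
for n in("side","top"):
    cv2.imwrite(f"pics/{n}.png",read_camera(n)[:,:,::-1]);c=camera_info(n);print(n,c['fx'],c['cx'],c['cy'],np.round(c['pose'],3))
print(np.round(camera_info("wrist")['mount'],3))
E
```

```text
{'clock': np.float64(0.0), 'joint_pos': array([ 1.155,  0.418, -0.01 ,  1.614,  0.005,  1.111, -0.053]), 'qvel': array([ 0.001,  0.001, -0.001,  0.   ,  0.   ,  0.   , -0.   ]), 'joint_torque': array([-1.0000e-03, -8.5126e+01,  6.3800e-01, -4.2600e+01, -4.9000e-02,
        1.8000e-02,  0.0000e+00]), 'position': array([ 0.229, -0.581,  0.224]), 'eef_rot': array([ 0.982,  0.186, -0.   , -0.001]), 'wrist_force': array([-0.206, -0.477,  0.1  ]), 'moment': array([ 0.003, -0.039,  0.008]), 'grip_force': np.float64(0.0), 'grip_width': np.float64(1.004)}
side 383.4830602173413 284.7840406328414 204.34029671771404 [[-0.868 -0.278  0.411  0.082]
 [-0.497  0.5   -0.71   0.701]
 [-0.008 -0.82  -0.572  0.722]
 [ 0.     0.     0.     1.   ]]
top 515.0569389448353 276.2265501149371 209.63506477281524 [[-0.006 -0.994  0.107  0.307]
 [-1.     0.005 -0.003 -0.003]
 [ 0.002 -0.107 -0.994  1.825]
 [ 0.     0.     0.     1.   ]]
[[-0.001 -0.962 -0.272  0.079]
 [ 1.    -0.001 -0.001 -0.   ]
 [ 0.001 -0.272  0.962 -0.16 ]
 [ 0.     0.     0.     1.   ]]
```

View pics/side.png

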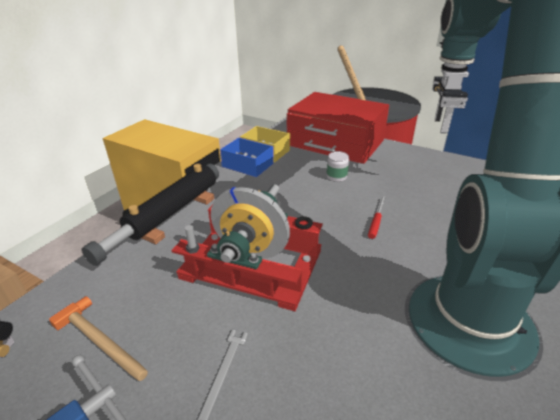

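View pics/top.png

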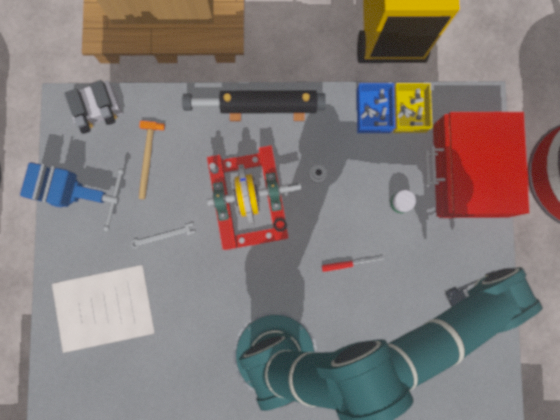

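The top view shows the frame centred near (247,197), with the shaft end to the right at (298,188), so frame -y is roughly world -y. The side view shows the blue mark near (234,195) on the rim and the bolt at (190,235).

```bash
cat > h.py <<'E'
from plant import *
import cv2,numpy as np
from scipy.spatial.transform import Rotation as R
def cam(n,s=None):
    c=camera_info(n)
    if n=="wrist":
        T=np.eye(4);T[:3,:3]=R.from_quat(s['eef_rot']).as_matrix();T[:3,3]=s['position'];P=T@c['mount']
    else:P=np.array(c['pose'])
    return c,P
def ray(c,P,uv):
    uv=np.atleast_2d(uv).astype(float)
    d=np.c_[(uv[:,0]-c['cx'])/c['fx'],(uv[:,1]-c['cy'])/c['fy'],np.ones(len(uv))]@P[:3,:3].T
    return P[:3,3],d
def plane(c,P,uv,z):
    o,d=ray(c,P,uv);return o+d*((z-o[2])/d[:,2])[:,None]
def mask(im,h0,h1,s=120,v=60):
    h=cv2.cvtColor(im,cv2.COLOR_RGB2HSV);return cv2.inRange(h,(h0,s,v),(h1,255,255))
def quat(yaw,th,flip):   # tool z radially inwards at angle th from top towards frame +x
    z=np.array([-np.sin(th),0,-np.cos(th)]);y=np.array([0,1.,0])*flip
    M=np.c_[np.cross(y,z),y,z];return (R.from_euler('z',yaw)*R.from_matrix(M)).as_quat()
def pose(ax,yaw,th,r,flip):
    return ax+R.from_euler('z',yaw).apply([r*np.sin(th),0,r*np.cos(th)]),quat(yaw,th,flip)
E
python3 - <<'E'
from h import *
im=read_camera("top");c,P=cam("top")
m=mask(im,0,6)|mask(im,174,180);roi=np.zeros_like(m);roi[140:255,200:300]=255;m&=roi
pts=cv2.findNonZero(m)[:,0];box=cv2.boxPoints(cv2.minAreaRect(pts))
w=plane(c,P,box,0.1);print(box,w);e=[w[1]-w[0],w[2]-w[1]];print([(np.linalg.norm(a),np.degrees(np.arctan2(a[1],a[0]))) for a in e],w.mean(0))
y=mask(im,20,34)&roi;p=cv2.findNonZero(y)[:,0];print("yellow",len(p),cv2.minAreaRect(p),plane(c,P,[cv2.minAreaRect(p)[0]],0.19))
yaw=np.radians(9.7);ax=np.array([*w.mean(0)[:2],.137])
for f in(1,-1):
  for t in range(-75,76,15):
    p,q=pose(ax,yaw,np.radians(t),.09,f);j=inverse_kinematics(p,q);print(f,t,None if j is None else np.round(j,2))
E
```

```text
[[206.38162 156.19449]
 [271.96326 144.78897]
 [288.2422  238.39267]
 [222.66055 249.79819]] [[ 0.67725042  0.22954627  0.1       ]
 [ 0.71569141  0.00598309  0.1       ]
 [ 0.39578171 -0.04698601  0.1       ]
 [ 0.35892574  0.17239909  0.1       ]]
[(np.float64(0.22684400873695965), np.float64(-80.2435737924656)), (np.float64(0.32426523289499903), np.float64(-170.59853723575236))] [0.53691232 0.09023561 0.1       ]
yellow 475 ((245.76922607421875, 195.34617614746094), (39.81157302856445, 19.415496826171875), 78.69007110595703) [[0.52975124 0.09022282 0.19      ]]
1 -75 None
1 -60 None
1 -45 [-1.14 -0.16  0.82  2.56  2.05  0.22 -0.51]
1 -30 [ 0.5  -0.02 -0.73  2.29  0.06  0.35  1.45]
1 -15 [ 0.57  0.17 -0.88  2.04  0.23  0.74  1.31]
1 0 [ 0.58  0.45 -1.03  1.79  0.42  1.15  1.16]
1 15 [ 0.39  0.63 -0.9   1.54  0.41  1.47  1.17]
1 30 [ 0.26  0.83 -0.83  1.28  0.4   1.77  1.18]
1 45 [-0.03  0.93 -0.37  1.04  0.16  1.99  1.37]
1 60 None
1 75 None
-1 -75 None
-1 -60 None
-1 -45 [-1.14 -0.16  0.82  2.56  2.05  0.22  2.63]
-1 -30 [ 0.8  -0.02 -1.03  2.28  0.04  0.35 -1.67]
-1 -15 [ 0.53  0.16 -0.83  2.04  0.21  0.74 -1.81]
-1 0 [ 0.36  0.35 -0.71  1.79  0.25  1.09 -1.84]
-1 15 [ 0.19  0.53 -0.57  1.54  0.23  1.41 -1.82]
-1 30 [ 0.06  0.73 -0.46  1.29  0.2   1.7  -1.8 ]
-1 45 [-0.04  0.93 -0.35  1.04  0.15  1.99 -1.76]
-1 60 None
-1 75 None
```

```bash
python3 - <<'E'
from h import *
ax=np.array([.534,.090,.137])
p,q=pose(ax,np.radians(9.6),0,.25,-1)
print(inverse_kinematics(p,q))
move_pose(p+[0,0,0.05],q)
s=get_state();im=read_camera("wrist");print(s['clock'],s['position'],s['wrist_force'],s['joint_pos'])
cv2.imwrite("pics/w1.png",im[:,:,::-1]);np.savez("w1.npz",im=im,eef_rot=s['eef_rot'],position=s['position'])
E
```

```text
[ 0.43902164  0.22553704 -0.79196288  1.57117029  0.16188137  1.4126852
 -1.76906835]
2.8583 [0.53417936 0.08920944 0.43674079] [ 0.54911027  0.4206753  -0.22661906] [ 0.4488272   0.21263846 -0.80746673  1.47809911  0.15327144  1.5163703
 -1.76006269]
```

View pics/w1.png

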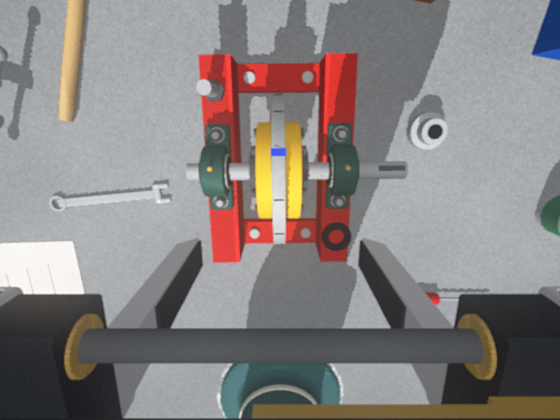

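The wrist view shows the rim along column ~278, the blue mark at (278,152), the shaft at row ~170 from column 188 to 406, the bolt at (207,88), and the seal ring at (336,236).

```bash
cat > meas.py <<'E'
from h import *
s=np.load("w1.npz");im=s['im'];c,P=cam("wrist",s)
g=cv2.GaussianBlur(cv2.cvtColor(im,cv2.COLOR_RGB2GRAY),(3,3),0).astype(float)
print(g[158:184,238].astype(int),g[158:184,368].astype(int))
uv=[]
for u in [*range(234,246),*range(362,378)]:
    d=np.diff(g[156:186,u]);a,b=d.argmax(),d.argmin();uv.append([u,156+(a+b)/2+.5])
uv=np.array(uv);print(uv[::3])
w=plane(c,P,uv,.137);vx,vy,x0,y0=cv2.fitLine(w[:,:2].astype(np.float32),cv2.DIST_HUBER,0,1e-4,1e-4).ravel()
print("shaft",np.degrees(np.arctan2(vy,vx)),x0,y0)
# rim between yellow
Y=mask(im,18,36,100,60)>0
rim=[]
for v in list(range(160,212)):
    cs=np.where(Y[v,250:306])[0]+250
    if len(cs)<8: continue
    k=np.diff(cs).argmax();
    if np.diff(cs)[k]>5: rim.append([(cs[k]+cs[k+1])/2,v,cs[k+1]-cs[k]-1])
rim=np.array(rim);print(rim[::8])
d=np.array([vx,vy]);d*=np.sign(-d[1]);yaw=np.arctan2(d[0],-d[1]) # frame -y along d
print("yaw",np.degrees(yaw))
ex=np.array([np.cos(yaw),np.sin(yaw),0]);ey=np.array([-np.sin(yaw),np.cos(yaw),0])
def cyl(uv,A,r=.104):
    o,D=ray(c,P,uv);q=o-A;a=D@ex;b=D[:,2];p,z=q@ex,q[2]
    AA=a*a+b*b;B=a*p+b*z;C=p*p+z*z-r*r;t=(-B-np.sqrt(B*B-AA*C))/AA;return o+D*t[:,None]
A=np.array([x0,y0,.137])
W=cyl(rim[:,:2],A);yo=(W-A)@ey;print("rim y offset med,std",np.median(yo),yo.std(),"slope",np.polyfit((W-A)@ex,yo,1))
A=A+np.median(yo)*ey;print("axis",A)
B=mask(im,110,128,150,60);B[:130]=0;B[190:]=0;B[:,:260]=0;B[:,300:]=0
pb=cv2.findNonZero(B)[:,0].mean(0);wb=cyl([pb],A)[0]-A;print("mark",pb,np.degrees(np.arctan2(wb@ex,wb[2])))
np.savez("ax.npz",A=A,yaw=yaw)
E
python3 meas.py
```

```text
[ 69  70  70  73  89 112 129 140 152 164 175 186 193 201 210 215 218 219
 218 214 204 176 127  86  71  71] [117 117 115 115 118 123 127 131 135 137 139 140 139 137 136 134 132 128
 123 116 113 115 119 119 117 116]
[[234.  171. ]
 [237.  171. ]
 [240.  171. ]
 [243.  173. ]
 [362.  169.5]
 [365.  169.5]
 [368.  169.5]
 [371.  169.5]
 [374.  170. ]
 [377.  180.5]]
shaft -79.939606 0.5454757 0.040434692
[[278.  160.   15. ]
 [278.  168.   15. ]
 [278.  176.   15. ]
 [278.5 184.   14. ]
 [278.5 192.   14. ]
 [278.5 200.   14. ]
 [278.5 208.   14. ]]
yaw 10.060388
rim y offset med,std 0.05249858940736386 0.00015031361104670725 slope [0.00203394 0.05247457]
axis [0.53630495 0.09212607 0.137     ]
mark [278.0617284  151.62962963] 21.057445733109073
```

```bash
cat >> h.py <<'E'
import json,os
def AX():
    d=np.load("ax.npz");return d['A'],float(d['yaw'])
def go(t,r,rate=.15,lines=True):
    A,yaw=AX();p,q=pose(A,yaw,np.radians(t),r,-1)
    servo_line(p,rate,q) if lines else move_pose(p,q)
def wrench(s):
    """tangential (towards +th), radial, axial force; moment about +y axis; at the tool's angle"""
    A,yaw=AX();f=R.from_euler('z',-yaw);F=f.apply(s['wrist_force']);M=f.apply(s['moment']);p=f.apply(np.array(s['position'])-A)
    th=np.arctan2(p[0],p[2]);e=np.array([np.cos(th),0,-np.sin(th)]);n=np.array([np.sin(th),0,np.cos(th)])
    return [np.degrees(th),np.hypot(p[0],p[2]),p[1],F@e,F@n,F[1],*M]
def show(tag,s=None):
    s=s or get_state();w=wrench(s);print(tag,"%.2f"%s['clock'],np.round(w[:1],1),np.round(w[1:3],4),np.round(w[3:],2),"grip %.1f %.3f"%(s['grip_force'],s['grip_width']));return w
E
python3 - <<'E'
from h import *
go(0,.24,lines=False);show("free")
for t in(20,41):go(t,.20,.25);wait(.1);show("free")
print(np.round(get_state()['joint_pos'],2))
go(41,.092,.1);show("in")
cv2.imwrite("pics/w2.png",read_camera("side")[120:300,130:370,::-1].repeat(2,0).repeat(2,1))
E
```

```text
free 3.26 [-0.] [ 0.2403 -0.0003] [ 0.2   0.17 -0.28  0.03 -0.06  0.01] grip 0.0 0.999
free 4.08 [19.7] [ 0.202 -0.   ] [-0.52  0.42  0.41 -0.03 -0.29  0.02] grip 0.0 1.001Traceback (most recent call last):
  File "<stdin>", line 3, in <module>
  File "h.py", line 28, in go
    servo_line(p,rate,q) if lines else move_pose(p,q)
    ~~~~~~~~~~^^^^^^^^^^
plant.IKError: the arm cannot follow that straight line within its joint ranges
```

```bash
python3 - <<'E'
from h import *
A,yaw=AX();print(np.round(get_state()['joint_pos'],2))
for r in(.092,.15,.18):
  for t in(-42,-38,-34,-30,-26,30,34,36,38,40,42,44):
    p,q=pose(A,yaw,np.radians(t),r,-1);j=inverse_kinematics(p,q);print(r,t,None if j is None else np.round(j,2))
E
```

```text
[ 0.21  0.63 -0.73  1.22  0.31  1.77 -1.87]
0.092 -42 None
0.092 -38 [-1.15 -0.17  0.83  2.46  0.98  0.23 -2.58]
0.092 -34 [ 0.6  -0.06 -0.83  2.35 -0.04  0.24 -1.6 ]
0.092 -30 [ 0.65 -0.03 -0.88  2.29  0.03  0.35 -1.65]
0.092 -26 [ 0.65  0.02 -0.89  2.22  0.09  0.46 -1.71]
0.092 30 [ 0.18  0.78 -0.69  1.28  0.32  1.74 -1.9 ]
0.092 34 [ 0.16  0.83 -0.68  1.22  0.32  1.82 -1.9 ]
0.092 36 [ 0.14  0.86 -0.67  1.18  0.32  1.86 -1.9 ]
0.092 38 [ 0.13  0.89 -0.67  1.15  0.32  1.9  -1.9 ]
0.092 40 [ 0.12  0.92 -0.66  1.11  0.32  1.94 -1.9 ]
0.092 42 [ 0.1   0.94 -0.65  1.08  0.31  1.98 -1.89]
0.092 44 [ 0.05  0.95 -0.55  1.05  0.26  2.   -1.85]
0.15 -42 [-0.92 -0.38  0.51  2.53  1.02  0.37 -2.64]
0.15 -38 [ 0.3  -0.26 -0.49  2.43 -0.34  0.3  -1.32]
0.15 -34 [ 0.43 -0.24 -0.6   2.35 -0.32  0.41 -1.34]
0.15 -30 [ 0.55 -0.21 -0.71  2.28 -0.27  0.51 -1.37]
0.15 -26 [ 0.64 -0.16 -0.8   2.2  -0.2   0.6  -1.44]
0.15 30 [ 0.15  0.79 -0.69  1.13  0.32  1.87 -1.88]
0.15 34 [ 0.11  0.86 -0.67  1.05  0.33  1.95 -1.88]
0.15 36 [ 0.09  0.88 -0.65  1.01  0.32  1.99 -1.87]
0.15 38 [-0.04  0.87 -0.37  0.97  0.17  2.   -1.76]
0.15 40 None
0.15 42 None
0.15 44 None
0.18 -42 [ 0.19 -0.38 -0.37  2.5  -0.41  0.28 -1.26]
0.18 -38 [ 0.32 -0.36 -0.47  2.42 -0.41  0.4  -1.25]
0.18 -34 [ 0.44 -0.33 -0.57  2.35 -0.39  0.51 -1.26]
0.18 -30 [ 0.55 -0.29 -0.67  2.27 -0.35  0.6  -1.3 ]
0.18 -26 [ 0.64 -0.24 -0.75  2.19 -0.28  0.69 -1.35]
0.18 30 [ 0.12  0.81 -0.69  1.04  0.33  1.94 -1.88]
0.18 34 [-0.04  0.82 -0.37  0.96  0.17  1.99 -1.75]
0.18 36 None
0.18 38 None
0.18 40 None
0.18 42 None
0.18 44 None
```

```bash
python3 - <<'E'
from h import *
go(20,.14,.2);go(20,.094,.08);wait(.1);show("in")
for t in(30,40):go(t,.094,.1);wait(.1);show("free")
cv2.imwrite("pics/w2.png",read_camera("side")[120:300,130:370,::-1].repeat(2,0).repeat(2,1))
cv2.imwrite("pics/w3.png",read_camera("wrist")[:,:,::-1])
E
```

```text
in 5.36 [20.1] [0.0945 0.0001] [ 0.16  0.06 -0.47  0.   -0.36  0.03] grip 0.0 1.000
free 5.79 [29.9] [0.0944 0.0004] [-0.05  0.55 -1.    0.06 -0.43 -0.03] grip 0.0 0.997
free 6.22 [39.5] [0.095  0.0002] [-0.03  0.01 -0.29  0.03 -0.56  0.01] grip 0.0 0.996
```

View pics/w2.png

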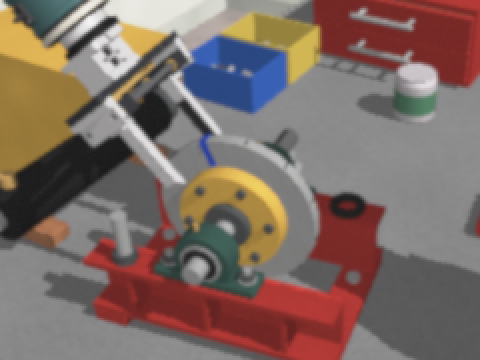

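View pics/w3.png

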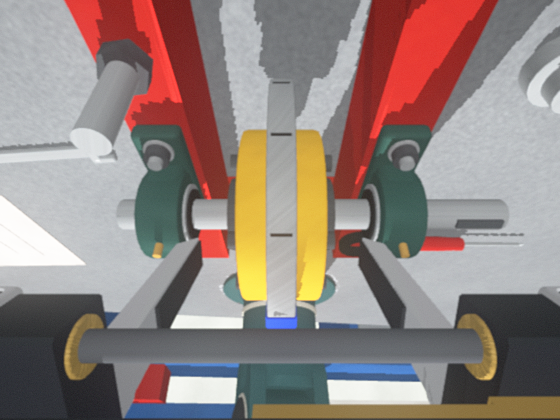

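Both views show the rim centred between the open fingers (column 281), with the bolt clear at the upper left. I'll grip and turn.

```bash
python3 - <<'E'
from h import *
move_gripper(0.0,30);wait(.2);show("grip")
L=[]
for t in np.arange(37,-1,-3):
    go(t,.094,.05);w=show("dn");L.append(w)
    if np.hypot(w[4],w[5])>35:print("stop");break
json.dump(L,open("s1.json","w"))
E
```

```text
grip 7.70 [40.] [ 0.094  -0.0004] [ 0.15  0.56 -5.54 -0.92 -0.5   0.78] grip 30.0 0.171
dn 7.95 [37.] [ 0.0936 -0.0004] [ 2.49 -6.5  -4.45 -0.76 -1.47  0.6 ] grip 30.0 0.171
dn 8.20 [33.9] [ 0.0935 -0.0004] [ 3.08 -7.25 -4.01 -0.83 -1.45  0.58] grip 30.0 0.167
dn 8.45 [30.9] [ 0.0934 -0.0004] [ 1.26 -8.71 -4.14 -0.84 -1.33  0.52] grip 30.0 0.162
dn 8.70 [27.8] [ 0.0933 -0.0004] [ 1.8  -9.81 -4.7  -0.8  -1.31  0.45] grip 30.0 0.171
dn 8.95 [24.8] [ 0.0933 -0.0004] [  0.61 -11.49  -4.32  -0.93  -1.16   0.38] grip 30.0 0.167
dn 9.20 [21.8] [ 0.0933 -0.0004] [  1.87 -12.32  -4.82  -0.94  -1.07   0.43] grip 30.0 0.169
dn 9.45 [18.8] [ 0.0933 -0.0004] [  1.17 -14.07  -4.25  -0.97  -1.01   0.35] grip 30.0 0.168
dn 9.70 [15.7] [ 0.0933 -0.0004] [  0.98 -16.16  -5.13  -1.02  -0.95   0.32] grip 30.0 0.171
dn 9.95 [12.7] [ 0.0933 -0.0004] [  1.69 -16.93  -4.78  -1.11  -0.9    0.33] grip 30.0 0.169
dn 10.20 [9.7] [ 0.0934 -0.0004] [  1.98 -16.25  -6.8   -1.18  -0.87   0.18] grip 30.0 0.169
dn 10.45 [6.7] [ 0.0934 -0.0004] [  1.   -17.77  -5.91  -1.2   -0.69   0.22] grip 30.0 0.168
dn 10.70 [3.7] [ 0.0935 -0.0004] [ -0.07 -16.39  -5.32  -1.27  -0.59   0.1 ] grip 30.0 0.169
dn 10.95 [0.7] [ 0.0936 -0.0004] [  0.85 -16.47  -5.7   -1.38  -0.49   0.04] grip 30.0 0.164
```

```bash
cat >> h.py <<'E'
def avg(n=6):
    W=[]
    for _ in range(n): W.append(wrench(get_state()));wait(.02)
    w=np.mean(W,0);w[7]+=.87*np.sin(np.radians(w[0]));return w
def sweep(ts,tag,rate=.05,r=.094):
    L=[]
    for t in ts:
        go(t,r,rate);w=avg();L.append(w.tolist());print(tag,"%.1f"%w[0],np.round(w[1:3],4),np.round(w[3:],2))
        if np.hypot(w[4],w[5])>35:print("stop");break
    print("clock",get_state()['clock'],"std",np.round(np.std([wrench(get_state())[3]]),2))
    return L
E
python3 - <<'E'
from h import *
move_gripper(.35);wait(.2);print(np.round(avg(),3))
move_gripper(0,14);wait(.1);print(np.round(avg(),3))
D=sweep(range(-3,-10,-3),"dn");U=sweep(range(-6,4,3),"up");D=sweep(range(0,-10,-3),"dn")
E
```

```text
[ 1.     0.094  0.    -0.06   0.12   0.098  0.007  0.024  0.015]
[ 0.994  0.094 -0.    -0.32   1.067 -4.042 -0.972  0.111  0.023]
dn -3.3 [ 0.094  -0.0004] [-3.09  0.76 -5.22 -1.1   0.56 -0.05]
dn -6.1 [ 0.094  -0.0004] [-2.1   1.48 -5.97 -1.32  0.41 -0.12]
dn -9.1 [ 0.094  -0.0004] [-2.38  1.72 -5.79 -1.37  0.42 -0.22]
clock 13.4333 std 0.0
up -5.7 [ 0.0939 -0.0004] [ 0.82 -0.42 -7.88 -1.79 -0.08 -0.2 ]
up -2.6 [ 0.0937 -0.0004] [ 1.7  -2.79 -7.87 -1.86 -0.17 -0.09]
up 0.3 [ 0.0937 -0.0004] [ 1.7  -3.07 -8.16 -1.91 -0.2  -0.01]
up 3.4 [ 0.0937 -0.0004] [ 2.06 -3.66 -8.64 -1.99 -0.24  0.12]
clock 14.8333 std 0.0
dn -0.0 [ 0.0937 -0.0004] [-1.71 -3.25 -7.23 -1.69  0.25 -0.  ]
dn -3.1 [ 0.0939 -0.0004] [-2.3  -1.64 -7.71 -1.7   0.36 -0.12]
dn -6.0 [ 0.094  -0.0004] [-2.31 -0.44 -7.53 -1.69  0.42 -0.2 ]
dn -9.0 [ 0.094  -0.0004] [-2.55  0.58 -7.79 -1.68  0.44 -0.26]
clock 16.2333 std 0.0
```

```bash
cat >> h.py <<'E'
def slow(t0,t1,step,rate,tag,r=.094):
    L=[]
    for t in np.linspace(t0,t1,int(round(abs(t1-t0)/step))+1)[1:]:
        go(t,r,rate);w=wrench(get_state());w[7]+=.87*np.sin(np.radians(w[0]));L.append([float(t)]+w)
        if np.hypot(w[4],w[5])>40:print("stop");break
    L=np.array(L);print(tag,"clock",get_state()['clock'])
    k=max(1,len(L)//8)
    for i in range(0,len(L)-k+1,k):print(np.round(L[i:i+k].mean(0)[[0,1,2,4,5,6,8]],3), "sd",L[i:i+k,4].std().round(2))
    return L
E
python3 - <<'E'
from h import *
a=slow(-9,-15,.6,.012,"dn .6@.012");b=slow(-15,-19,.5,.005,"dn slow");c=slow(-19,-15,.5,.005,"up slow")
E
```

```text
dn .6@.012 clock 18.7333
[-9.6   -9.398  0.094  0.576 -1.711 -7.528  0.027] sd 0.0
[-10.2    -9.929   0.094   0.727  -1.619  -8.533  -0.228] sd 0.0
[-10.8   -10.526   0.094   1.49   -2.731  -8.664  -0.307] sd 0.0
[-11.4   -11.147   0.094   0.974  -3.617  -7.547  -0.346] sd 0.0
[-12.    -11.737   0.094   0.121  -2.997  -9.098  -0.292] sd 0.0
[-12.6   -12.332   0.094   1.54   -3.612  -8.162  -0.344] sd 0.0
[-13.2   -12.942   0.094   1.278  -3.276  -8.015  -0.319] sd 0.0
[-13.8   -13.537   0.094   1.43   -3.942  -7.2    -0.341] sd 0.0
[-14.4   -14.167   0.094   1.073  -4.512  -8.576  -0.329] sd 0.0
[-15.    -14.751   0.094   0.967  -3.849  -7.984  -0.386] sd 0.0
dn slow clock 21.2667
[-15.5   -15.235   0.094   1.169  -5.062  -8.305  -0.314] sd 0.0
[-16.    -15.757   0.094   2.026  -4.682  -7.219  -0.404] sd 0.0
[-16.5   -16.261   0.094   0.804  -4.519  -7.427  -0.457] sd 0.0
[-17.    -16.755   0.094   1.531  -3.83   -7.967  -0.478] sd 0.0
[-17.5   -17.27    0.094   0.716  -5.976  -8.954  -0.441] sd 0.0
[-18.    -17.778   0.094   0.694  -5.946  -8.56   -0.407] sd 0.0
[-18.5   -18.271   0.094   1.621  -6.457  -7.83   -0.527] sd 0.0
[-19.    -18.775   0.094   1.207  -6.174  -8.14   -0.485] sd 0.0
up slow clock 23.8
[-18.5   -18.498   0.094  -3.228  -0.357  -7.869   0.493] sd 0.0
[-18.    -18.044   0.094  -2.163   1.152  -8.43    0.707] sd 0.0
[-17.5   -17.573   0.094  -3.32    2.358  -8.556   0.734] sd 0.0
[-17.    -17.067   0.094  -3.158   2.526  -7.967   0.789] sd 0.0
[-16.5   -16.548   0.094  -2.78    2.904  -8.922   0.827] sd 0.0
[-16.    -16.06    0.094  -2.664   2.512  -8.492   0.845] sd 0.0
[-15.5   -15.542   0.094  -3.058   2.257  -7.253   0.848] sd 0.0
[-15.    -15.047   0.094  -3.551   3.068  -8.157   0.917] sd 0.0
```

```bash
python3 - <<'E'
from h import *
print("before",wrench(get_state())[0])
move_gripper(.3)
for t in(3,21,39.5):go(t,.094,.3)
wait(.1);show("free")
move_gripper(0,14);show("grip")
D=slow(40,0,2,.02,"dn");np.save("D1.npy",D)
E
```

```text
before -15.046693540381812
free 25.83 [38.7] [ 0.0953 -0.0001] [-0.14 -0.46  0.13  0.03 -0.62  0.01] grip 0.0 0.302
grip 26.18 [39.] [ 0.095  -0.0004] [-5.64  6.39 -2.05 -0.39  0.58  0.28] grip 14.0 0.169
dn clock 32.475
[37.    36.798  0.094 -1.88   4.514 -3.414  0.169] sd 0.1
[33.    32.947  0.094 -1.031  1.94  -5.553  0.126] sd 0.23
[29.    28.95   0.094 -1.749 -0.292 -5.094  0.068] sd 0.36
[25.    24.914  0.094 -1.079 -0.795 -5.836  0.11 ] sd 0.43
[21.    20.87   0.094 -1.554 -2.363 -5.872  0.172] sd 0.01
[17.    16.829  0.094 -1.723 -2.115 -5.676  0.21 ] sd 0.23
[13.    12.794  0.094 -1.395 -2.284 -6.066  0.249] sd 0.43
[ 9.     8.743  0.094 -1.433 -3.284 -5.714  0.296] sd 0.43
[ 5.     4.709  0.094 -2.239 -2.128 -5.358  0.297] sd 0.26
[ 1.     0.675  0.094 -2.2   -2.228 -5.484  0.311] sd 0.12
```

```bash
cat >> h.py <<'E'
def bi(t):
    """both-way friction probe around tool angle t; returns rows dn, up"""
    o=[]
    for tag,ts in(("dn",(t-.8,t-1.6)),("up",(t-.8,t))):
        for x in ts: go(x,.094,.006)
        w=avg(5);o.append(w);print(tag,"%.1f"%w[0],np.round(w[3:],2))
    a,b=o;print("  mean Ft %.2f My %.2f Fn %.2f"%tuple((a+b)[[3,7,4]]/2)," diff Ft %.2f My %.2f Fn %.2f"%tuple((a-b)[[3,7,4]]),"clock %.1f"%get_state()['clock'])
    return o
E
python3 - <<'E'
from h import *
a=bi(0.4)
for t in(-7,-15,-23):go(t,.094,.06)
b=bi(-23.5)
np.save("B1.npy",[a,b])
E
```

```text
dn -1.5 [-1.16 -2.58 -6.26 -1.38  0.25 -0.02]
up 0.0 [-4.15  0.69 -6.28 -1.46  1.12  0.  ]
  mean Ft -2.66 My 0.68 Fn -0.94  diff Ft 2.98 My -0.87 Fn -3.26 clock 34.0
dn -24.8 [ -1.99  -3.11 -10.94  -2.3    0.41  -1.06]
up -23.5 [-4.4   1.75 -9.56 -2.25  1.23 -0.97]
  mean Ft -3.19 My 0.82 Fn -0.68  diff Ft 2.41 My -0.82 Fn -4.86 clock 36.9
```

```bash
cat >> h.py <<'E'
def regrip(t):
    th=np.load("th.npy");a=wrench(get_state())[0];move_gripper(.3)
    n=int(np.ceil(abs(t-a)/20))
    for x in np.linspace(a,t,n+1)[1:]:go(x,.094,.3)
    go(t,.094,.05);move_gripper(0,14);b=wrench(get_state())[0];off=th+a-b;np.save("th.npy",off)
    show("regrip");print("rotor now %.1f"%(b+off))
def fast(a,b,rate=.06):
    n=int(np.ceil(abs(b-a)/8))
    for x in np.linspace(a,b,n+1)[1:]:go(x,.094,rate)
    w=wrench(get_state());print("at tool %.1f rotor %.1f"%(w[0],w[0]+np.load("th.npy")),np.round(w[3:6],1),"clock",get_state()['clock'])
E
python3 - <<'E'
from h import *
np.save("th.npy",-73.05)
fast(-23.5,-31)
regrip(40)
fast(40,0);a=bi(0)
fast(0,-30);b=bi(-30)
cv2.imwrite("pics/s4.png",cv2.resize(read_camera("side")[150:300,150:350,::-1],None,fx=3,fy=3))
E
```

```text
at tool -31.7 rotor -104.8 [ -7.4   5.8 -11. ] clock 37.2167
regrip 40.27 [39.8] [ 0.0944 -0.0004] [-5.11  4.   -1.97 -0.68  0.45  0.59] grip 14.0 0.170
rotor now -104.8
at tool -0.5 rotor -145.0 [-7.5 -3.6 -3.5] clock 42.1083
dn -1.3 [-1.28 -6.26 -5.38 -1.25  0.22 -0.03]
up 0.1 [-4.02 -2.58 -5.51 -1.33  1.04  0.01]
  mean Ft -2.65 My 0.63 Fn -4.42  diff Ft 2.74 My -0.83 Fn -3.68 clock 43.7
at tool -30.0 rotor -174.5 [ -5.8   4.2 -12.2] clock 45.175
dn -30.5 [ -0.11  -0.34 -13.65  -2.8    0.06  -1.68]
up -29.3 [ -2.41   2.08 -12.87  -2.71   0.77  -1.55]
  mean Ft -1.26 My 0.41 Fn 0.87  diff Ft 2.30 My -0.70 Fn -2.42 clock 46.8
```

View pics/s4.png

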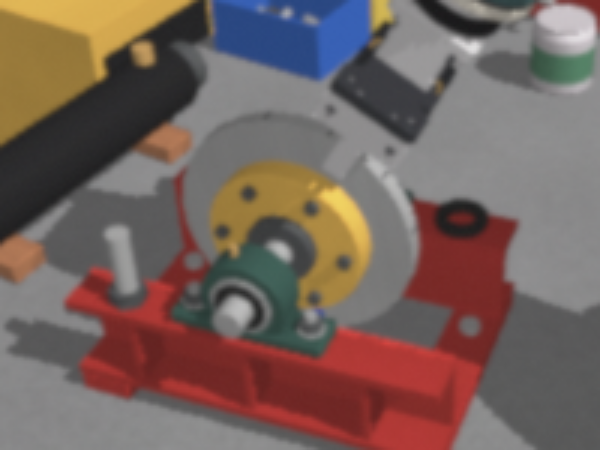

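The blue speck at (318,315) puts the mark near the bottom, which agrees with rotor ≈ -174°. The probe means (-0.3, -0.9, -2.66, -3.19, -2.65, -1.4 N at -22, -36, -73, -96, -145, -174°) fit A·sin(θ+19°), so the heavy side is down at about -199°.

```bash
python3 - <<'E'
from h import *
from scipy.optimize import curve_fit
x=np.radians([-22,-36,-73,-96.5,-145,-174]);y=[-.3,-.9,-2.66,-3.19,-2.65,-1.4]
p,_=curve_fit(lambda t,a,c:a*np.sin(t+c),x,y,[3,.3]);print(p[0],np.degrees(p[1]))
regrip(12);off=float(np.load("th.npy"));T=-180-np.degrees(p[1])-off;print("target tool",T)
fast(12,T,.04);bi(T)
E
```

```text
3.2732190294233994 18.679449871808398
regrip 49.23 [11.9] [ 0.0942 -0.0004] [-5.05  5.92 -4.24 -0.75  0.79  0.13] grip 14.0 0.167
rotor now -173.8
target tool -12.980466353909293
at tool -13.0 rotor -198.7 [-3.   1.8 -6.1] clock 50.8583
dn -14.1 [ 1.13 -2.04 -7.83 -1.86 -0.32 -0.48]
up -12.6 [-1.52  2.51 -7.83 -1.84  0.45 -0.43]
  mean Ft -0.19 My 0.06 Fn 0.24  diff Ft 2.65 My -0.78 Fn -4.54 clock 52.5
```

```bash
python3 - <<'E'
from h import *
off=float(np.load("th.npy"))
go(-15,.094,.02);move_gripper(0,25);wait(.8);w=show("end");print("rotor",w[0]+off,np.abs(get_state()['qvel']).max())
print(hand_in())
E
```

```text
end 53.83 [-14.5] [ 0.094  -0.0004] [-1.31  1.89 -8.22 -1.88  0.22 -0.49] grip 25.0 0.171
rotor -200.21452426091483 0.0015332155154678415
the job is handed in; nothing more can be done
None
```

I handed the job in at 53.8 s with the rotor about 221° from where it stood (mark now at about -200°) and its heavy side down to within an estimated 5°. The gripper still holds the rim still at 25 N, and nothing around it was deliberately touched, though I took no final picture to check.

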